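# Close the tea mill's hopper and press its crank home on the splines

### The job

Get the hand tea mill ready to grind: set the tapered wooden lid over the drive shaft into the mill's open neck so that its flange sits down flat on the rim, and let go of it. Then put the crank's boss on the top of the shaft, turn it until the splines mesh, slide it fully home and keep pressing it down firmly; finish while still holding it pressed down like this, and leave the cup, the incense burner and the piece stand alone.

Things in the scene. Friction and masses are not known exactly. Their poses are not given: they have to be found in the camera images.
- neck (a point): The hand tea mill: black foot (100 mm across), walnut catch jar, steel upper body (81 mm across), held fast to the table by its suction foot, 120 mm tall to its rim. This point is the centre of its open neck at the height of the rim; z up. The neck is round, 62 mm inside and 81 mm outside, straight, 42 mm deep.
- shaft_top (a point): Centre of the top end of the mill's upright steel drive shaft, 56 mm above the rim in the middle of the neck; z up. From the top: chamfered nose 6 mm high (11 mm across at the top, 16 mm below), six splines 16 mm high (23 mm across, teeth 4.2 mm wide), 12 mm stem down into the neck. One tooth points along x, the others follow every 60 degrees.
- drive (a joint): Turning of the drive shaft about its upright axis, rad, counter-clockwise from above. It is stiff: it stays put below some 0.15 N m, so a boss resting lightly on the teeth can be turned over them without taking the shaft along; once meshed, a firm turn takes it along.
- lid_collar (a point): The walnut hopper lid, round, loose, 46 mm tall, about 90 g, standing upright on the table. This point is on its axis half-way up the grip collar (44 mm across, 22 mm high) on its top; z up. It lies 17 mm above the underside of the flange (74 mm across, 6 mm thick), so 17 mm above the rim when the lid is seated; the shaft then stands 28 mm out of the collar.
- lid_plug (a point): Centre of the bottom of the same lid, 35 mm below lid_collar: the bottom of its tapered plug, 18 mm high, 48 mm across at the bottom and 58 mm under the flange. A bore 33 mm wide goes right up through plug and collar for the shaft.
- crank_boss (a point): The mill's crank, loose, about 0.27 kg, standing upright on the table on its boss, a square steel block 34 x 34 mm, 44 mm high. This point is the boss's centre; z up. x points along the flat arm (14 mm wide, from 12 to 17 mm above this point) to the upright walnut knob, 25 mm across, centred 100 mm out, 86 mm tall overall. The boss's faces across y are free to grip.
- socket_mouth (a point): Centre of the boss's underside, 22 mm below crank_boss, same axes: the mouth of the 22 mm deep socket. It has six ribs (19 mm apart across the middle) and six grooves, one groove along x: it meshes when the arm lies along any tooth, with 5 degrees of play each way. Unmeshed it rests 16 mm short of home. Home, its roof rests on the shaft's top: crank_boss coincides with shaft_top.
- cup: White porcelain sake cup, 54 mm across, 45 mm tall, between the robot and the mill; origin at the centre of its underside. To be left alone.
- burner: Lidded black iron incense burner on three feet, 72 mm across, 74 mm tall, on the shogi board beyond the mill; origin at the centre of its underside, 30 mm above the table. To be left alone.
- piece_stand: Walnut captured-piece stand, top 85 x 105 mm, 62 mm tall, on the shogi board (30 mm thick) beyond the mill; origin at the centre of its underside. To be left alone.
Mind the look-alikes: they are no part of the job. What is shaped like the part that bears lid_collar but purple is not meant. Of the things that look like the part that bears crank_boss, take the one that is farthest to the robot's left at the start.

How it is judged:
On the way, in this order (a step that is already met when the one before it is completed fails the run):
1. the lid sits in the neck, flange flat on the rim, let go (z of lid_collar in the frame of neck between 0.0145 and 0.0195 m and horizontal distance between lid_collar and neck below 0.005 m and angle between lid_collar's own z axis and vertical below 0.07 rad and contact force between the fingers and lid below 0.3 N), for 0.2 s.
2. the crank's boss is home on the shaft, splines meshed (z of crank_boss in the frame of shaft_top between -0.004 and 0.003 m and horizontal distance between crank_boss and shaft_top below 0.004 m and angle between crank_boss's own z axis and vertical below 0.08 rad), for 0.2 s.
At the end, for the whole second after the job is handed in: Lid flange down on the rim (within 2.5 mm, centred within 5 mm, level to 0.07 rad), crank boss home on the meshed splines (centre within 3 mm of the shaft's top, 4 mm sideways, upright to 0.08 rad), at rest, fingers on it with over 3 N, and it presses on the shaft with over 6 N (all of step 2 and z of lid_collar in the frame of neck between 0.0145 and 0.0195 m and horizontal distance between lid_collar and neck below 0.005 m and angle between lid_collar's own z axis and vertical below 0.07 rad and contact force between crank and mill above 6 N and contact force between the fingers and crank above 3 N and linear speed of crank below 0.02 m/s); the arm keeps its last pose, push and grip.
It fails at once if the sake cup is pushed more than 25 mm or tipped (distance of cup from where it was at the start of the episode above 0.025 m or angle between cup's own z axis and vertical above 0.35 rad).
It fails at once if the incense burner is pushed more than 25 mm or tipped (distance of burner from where it was at the start of the episode above 0.025 m or angle between burner's own z axis and vertical above 0.35 rad).
It fails at once if the captured-piece stand is pushed more than 25 mm or tipped (distance of piece_stand from where it was at the start of the episode above 0.025 m or angle between piece_stand's own z axis and vertical above 0.35 rad).
It also fails if it takes over 64 s, if anything falls off the work surface, if the arm or the gripper's body presses on something with over 40 N, if the wrist force passes 120 N, or if a joint passes its speed limit or range.

### The arm

A 6-joint arm with a two-finger parallel gripper is mounted at the origin on the work surface. World frame = base frame: x ahead of the robot, y to its left, z up, the work surface at z = 0. Lengths are in m, angles in rad, forces in N, time in s.
With the tool pointing down it reaches from about 0.35 to 0.775 m from the base axis. Payload 7.3 kg.
Tool frame: the origin (TCP) lies on the centre line of the jaws, within the pads' length; the fingertips stand 11 mm ahead of it and the grasp point (between the pads) lies 8 mm behind it; z points along the fingers, y is the direction in which the jaws open and shut (so a half turn about z gives the same grasp; the last joint's range is limited). The gripper opens to 92 mm and grips with 3 to 60 N. Pads are 19 mm wide; open, the fingers measure 130 mm over their backs; the gripper's body (75 mm by 190 mm) begins 47 mm behind the grasp point.
Start: joints at [0.954, 0.342, 1.524, -0, 1.275, -0.146], TCP at [0.238, 0.468, 0.238] pointing down, gripper open.
Joint ranges: [-2.53, 2.53], [-0.77, 2.02], [0.04, 2.7], [-1, 4.14], [0.28, 2.66], [-3.11, 3.11]. Speed limits (rad/s): [2.57, 2.57, 3.14, 3.14, 3.14, 3.14].

### API

Orientations are given as [roll, pitch, yaw] about the fixed x, y, z axes, in that order (R = Rz(yaw) Ry(pitch) Rx(roll)).
In Python, from cell import robot gives the robot as it stands.
- The arm moves only by the tool jog_arm, never from a script. Its argument "deltas" is one flat list of numbers, 6 for each row, row after row: the shift along the world's x, y, z in units of 0.1 m (1.0 is 0.1 m), then the turn, a rotation vector about the world's x, y, z in units of 90 degrees (1.0 is 90 degrees). A call has 1 to 5 rows; each row is the pose to reach, as a shift and turn from the pose commanded when the call began; what a row does not reach only later rows make up. A row lasts 1/12 s, in which the tool goes at most 41.7 mm and 7.16 degrees, less where a joint would pass 70% of its speed; a pose out of reach is approached as far as the arm can. A call with a number of a shift or a turn outside -1 to 1 is refused whole. A call with a gripper value outside its range is refused whole. "claw" is the opening, from 0 (shut) to 1 (fully open), set as the call begins (left out, the last holds). The fingers move at their own pace and stop on an object; "newtons" is the grip in N (left out, the last holds). Time passes only in rows, so rows that repeat a pose let the fingers close. It gives the time, the measured TCP pose, the force and the opening at its end, in the units of the state.
- robot.observe(): the state, without advancing time (a new reading comes with each control period).
- robot.read_camera(name): name is "scene" or "top" or "wrist"; returns the picture (420x560x3 uint8, red, green, blue); there is no depth.
- robot.camera_params(name): a dict with "fx", "fy", "cx", "cy" (pixels), "R" (3x3) and "t" (3): a world point X has camera coordinates R X + t. Camera axes: x right, y down, z forward; pixel columns grow to the right and rows downward; lengths in m; the calibration is good to about 2 mm. A picture is of the moment at which its call begins: read the wrist's pose just before it. camera_params takes no time and is no camera call; for the wrist camera it gives the pose at the moment of the call.
- robot.hand_in(): hands the job in, once; it reports no verdict.
The state is a dict: "time": time; "qpos": joint angles; "qvel": joint speeds; "joint_efforts": joint torques, N m; "tool_pos": TCP position; "tool_rot": TCP orientation; "contact_force": force on the tool from outside, world axes, zero at the start; "torque": the same for the moment, N m; "opening": finger opening in m.
Only numpy, scipy, OpenCV 4.12 (cv2) and the standard library are available. Lean on these libraries where they do the work, as an engineer would, in place of code of your own. Each camera call takes 0.05 s, during which the arm holds its last target. There are 200 camera calls.

## Working session

There is one attempt and no reset: what is moved stays moved. The work goes in short steps, Python scripts to look and compute and a tool call to move; the robot and the scene stay as the last step left them, time stands still between calls to the robot, and variables do not carry over. Pictures are saved under pics/ and viewed, about 8 in all and at most 12, crops included, and the job is handed in when it is done.

Besides the shell and the picture viewer there is one more tool, called after "Call:" by a JSON object that holds its "name" and its "arguments", one argument or row to a line. jog_arm: Moves the arm, as the interface text tells. Its arguments: {"type":"object","properties":{"deltas":{"type":"array","items":{"type":"number"}},"claw":{"type":"number"},"newtons":{"type":"number"}},"required":["deltas"]}

```bash
mkdir -p pics; ls; cat > h.py <<'E'
from cell import robot
import cv2, numpy as np
def snap(name,fn):
    p=robot.camera_params(name); im=robot.read_camera(name)
    cv2.imwrite(f'pics/{fn}.png',cv2.cvtColor(im,cv2.COLOR_RGB2BGR))
    np.savez(f'pics/{fn}.npz',**{k:np.array(v) for k,v in p.items()})
    return im,p
def ray(p,u,v):
    R=np.array(p['R']);t=np.array(p['t'])
    d=R.T@np.array([(u-p['cx'])/p['fx'],(v-p['cy'])/p['fy'],1.]); return -R.T@t,d
def onz(p,u,v,z):
    c,d=ray(p,u,v); return c+d*(z-c[2])/d[2]
def proj(p,X):
    q=np.array(p['R'])@np.array(X)+np.array(p['t']); return p['fx']*q[0]/q[2]+p['cx'],p['fy']*q[1]/q[2]+p['cy']
def load(fn):
    return cv2.cvtColor(cv2.imread(f'pics/{fn}.png'),cv2.COLOR_BGR2RGB),dict(np.load(f'pics/{fn}.npz'))
E
python3 - <<'E'
from h import *
for n in ['scene','top']:
    im,p=snap(n,n+'0'); c,d=ray(p,280,210); print(n,p['fx'],c,d)
a=cv2.imread('pics/scene0.png');print(robot.observe())
E
```

```text
pics
scene 494.39796033612544 [ 1.16335188 -0.6404217   0.73701644] [-0.55956853  0.59745949 -0.57443682]
top 407.1254376884507 [0.44730267 0.0095031  1.03311355] [ 0.10659236 -0.01581457 -0.99428247]
{'time': 0.1, 'qpos': array([ 9.54007111e-01,  3.42635364e-01,  1.52492437e+00,  1.72745941e-05,
        1.27540245e+00, -1.46011506e-01]), 'qvel': array([ 0.00091637, -0.00525688, -0.00447049,  0.0010895 ,  0.00070949,
        0.00060784]), 'joint_efforts': array([ 1.47183295e-03, -4.32004523e+01, -2.44693261e+01,  7.19401357e-02,
        5.26549341e-02, -8.42827581e-05]), 'tool_pos': array([0.23790561, 0.46760941, 0.23712262]), 'tool_rot': array([-3.14024010e+00, -2.15601006e-04,  2.67080976e+00]), 'contact_force': array([-0.82071157, -0.02173229, -0.1910869 ]), 'torque': array([ 0.01047165, -0.03581563, -0.00583913]), 'opening': 0.09155896555160604}
```

View pics/top0.png

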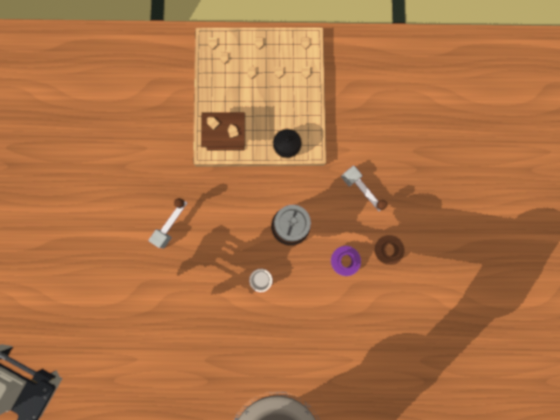

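View pics/scene0.png

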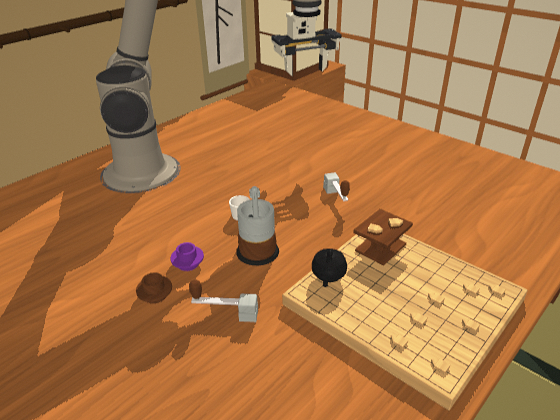

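Top view: mill (291,224), walnut lid (389,250), purple decoy (345,261), left crank boss (159,240) with knob (181,203). Right crank (352,175) is the look-alike. Now I'll measure these.

```bash
python3 - <<'E'
from h import *
im,p=load('top0')
hsv=cv2.cvtColor(im,cv2.COLOR_RGB2HSV)
# lid: dark
m=((hsv[...,2]<95)).astype(np.uint8)
for (u,v) in [(389,250),(291,224),(159,240),(280,200)]: print((u,v),hsv[v,u-16:u+17:4].tolist())
q=cv2.resize(im[195:285,130:430],None,fx=2.6,fy=2.6,interpolation=cv2.INTER_CUBIC)
b=cv2.resize(im[215:255,264:314],None,fx=8,fy=8,interpolation=cv2.INTER_CUBIC)
c=cv2.resize(im[195:255,140:200],None,fx=5.3,fy=5.3,interpolation=cv2.INTER_CUBIC)
W=np.zeros((560,780,3),np.uint8);W[:234,:780]=q;W[236:556,:400]=b;W[236:554,402:720]=c
cv2.imwrite('pics/crop1.png',W[...,::-1])
for n,u,v,z in [('lid',389,250,.024),('mill',291,224,.12),('boss',159,240,.044),('knob',181,203,.086)]: print(n,onz(p,u,v,z))
E
```

```text
(389, 250) [[12, 159, 133], [11, 155, 84], [10, 147, 73], [12, 158, 105], [12, 161, 130], [12, 158, 113], [11, 155, 66], [11, 160, 83], [12, 159, 128]]
(291, 224) [[23, 16, 127], [25, 11, 139], [30, 11, 142], [30, 11, 140], [25, 13, 114], [25, 12, 130], [30, 11, 141], [25, 11, 138], [25, 11, 138]]
(159, 240) [[12, 162, 190], [12, 144, 193], [27, 12, 192], [38, 11, 192], [34, 9, 193], [34, 10, 176], [25, 16, 97], [12, 151, 142], [12, 160, 148]]
(280, 200) [[12, 161, 177], [12, 162, 178], [12, 162, 179], [12, 162, 180], [12, 161, 181], [12, 162, 183], [12, 161, 185], [12, 162, 186], [12, 162, 187]]
lid [ 0.45791405 -0.27648517  0.024     ]
mill [ 0.51372663 -0.02990096  0.12      ]
boss [0.47853507 0.28542858 0.044     ]
knob [0.56370482 0.22596912 0.086     ]
```

View pics/crop1.png

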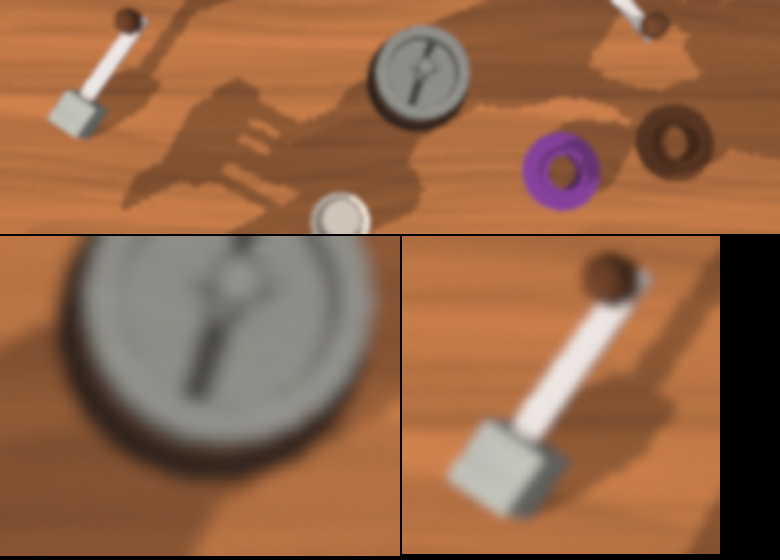

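```bash
python3 - <<'E'
from h import *
im,p=load('top0')
hsv=cv2.cvtColor(im,cv2.COLOR_RGB2HSV)
def comp(m,box):
    x0,y0,x1,y1=box; M=np.zeros_like(m);M[y0:y1,x0:x1]=m[y0:y1,x0:x1]
    cs,_=cv2.findContours(M,cv2.RETR_EXTERNAL,cv2.CHAIN_APPROX_NONE); return max(cs,key=cv2.contourArea)
dark=((hsv[...,2]<100)&(hsv[...,1]>90)).astype(np.uint8)*255
gray=((hsv[...,1]<60)&(hsv[...,2]>95)).astype(np.uint8)*255
c=comp(dark,(365,225,415,275)); P=np.array([onz(p,*q,.022)[:2] for q in c[:,0]],np.float32); print('lid',cv2.fitEllipse(P),cv2.minEnclosingCircle(P))
c=comp(gray,(265,195,320,255)); P=np.array([onz(p,*q,.12)[:2] for q in c[:,0]],np.float32); print('mill',cv2.fitEllipse(P))
g=((hsv[...,1]<60)&(hsv[...,2]>170)).astype(np.uint8)*255
c=comp(g,(140,225,200,255)); P=np.array([onz(p,*q,.044)[:2] for q in c[:,0]],np.float32); print('boss',cv2.minAreaRect(P))
k=comp(dark,(172,194,190,212));P=np.array([onz(p,*q,.08)[:2] for q in k[:,0]],np.float32);print('knob',cv2.minEnclosingCircle(P))
c,d=ray(robot.camera_params('wrist'),280,210);print(robot.camera_params('wrist'),c,d)
E
```

```text
lid ((0.46046096086502075, -0.277156800031662), (0.06375042349100113, 0.06982404738664627), 2.014984369277954) ((0.4591759443283081, -0.2770542502403259), 0.03626761958003044)
mill ((0.516812264919281, -0.031894344836473465), (0.07894858717918396, 0.07945925742387772), 19.922340393066406)
boss ((0.48265084624290466, 0.2905733585357666), (0.03050779551267624, 0.03020821325480938), 57.29458999633789)
knob ((0.5660061240196228, 0.2309134155511856), 0.00884395930916071)
{'fx': 367.51042608122196, 'fy': 367.51042608122196, 'cx': 283.17911907867915, 'cy': 208.2807944081279, 'R': array([[ 0.45279374,  0.89161453, -0.00116499],
       [ 0.8532913 , -0.43295213,  0.29059665],
       [ 0.25859581, -0.13257442, -0.95684493]]), 't': array([-0.52515228, -0.03685113,  0.38986024])} [0.16841419 0.50396412 0.38313281] [ 0.25867064 -0.1423126  -0.95547545]
```

Call:
{"name": "jog_arm", "arguments": {
  "deltas": [0.2,-0.33,0.1,0,0,-0.08,0.4,-0.66,0.2,0,0,-0.08,0.56,-1.0,0.33,0,0,-0.08]
}}

```text
time: 0.35
tool_pos: [0.2943, 0.3666, 0.2699]
tool_rot: [-3.139, -0.0, 2.546]
contact_force: [0.3, -0.3, 1.0]
opening: 0.0917
```

Call:
{"name": "jog_arm", "arguments": {
  "deltas": [0.2,-0.33,0,0,0,-0.08,0.4,-0.66,0,0,0,-0.08,0.56,-1.0,0,0,0,-0.08]
}}

```text
time: 0.6
tool_pos: [0.3509, 0.2663, 0.2708]
tool_rot: [3.141, 0.0, 2.419]
contact_force: [1.2, 0.6, 0.5]
opening: 0.0919
```

Call:
{"name": "jog_arm", "arguments": {
  "deltas": [0.2,-0.33,0,0,0,-0.08,0.4,-0.66,0,0,0,-0.08,0.56,-1.0,0,0,0,-0.08]
}}

```text
time: 0.85
tool_pos: [0.4069, 0.1662, 0.2706]
tool_rot: [3.141, 0.0, 2.293]
contact_force: [0.8, 0.3, -1.0]
opening: 0.0917
```

Call:
{"name": "jog_arm", "arguments": {
  "deltas": [0.2,-0.33,0,0,0,-0.08,0.4,-0.66,0,0,0,-0.08,0.56,-1.0,0,0,0,-0.08]
}}

```text
time: 1.1
tool_pos: [0.4629, 0.0661, 0.2705]
tool_rot: [3.141, -0.0, 2.167]
contact_force: [0.9, 0.8, -0.6]
opening: 0.0921
```

Call:
{"name": "jog_arm", "arguments": {
  "deltas": [0.2,-0.33,0,0,0,-0.08,0.4,-0.66,0,0,0,-0.08,0.56,-1.0,0,0,0,-0.08,0.56,-1.0,0,0,0,-0.08]
}}

```text
time: 1.43
tool_pos: [0.5202, -0.0377, 0.2697]
tool_rot: [-3.141, 0.002, 2.037]
contact_force: [-0.7, 0.6, -0.0]
opening: 0.0917
```

```bash
python3 - <<'E'
from h import *
im,p=snap('wrist','w1'); s=robot.observe(); print(s['time'],s['tool_pos'],s['tool_rot'],s['contact_force'])
print(proj(p,[.517,-.032,.12]),proj(p,[.517,-.032,.176]))
E
```

```text
1.4833 [ 0.51881519 -0.03495857  0.26969173] [-3.14034857e+00 -4.83389016e-04  2.03793378e+00] [-0.14384523 -0.15134204 -0.32281973]
(np.float64(281.9713932357196), np.float64(187.79747481960672)) (np.float64(281.675406698662), np.float64(207.46065092448316))
```

View pics/w1.png

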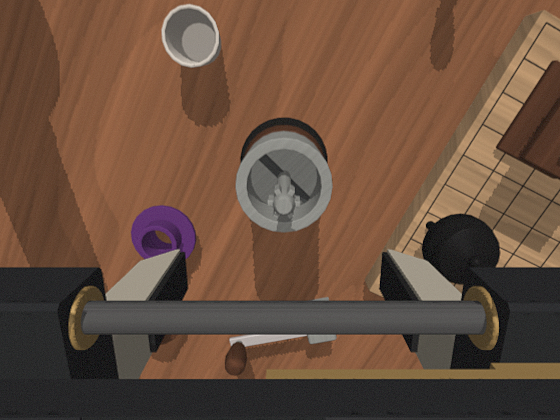

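Wrist view: rim centred near (284,185), shaft nose near (284,199) with splines visible, cup top-left. I'll measure the rim and crop the shaft.

```bash
python3 - <<'E'
from h import *
im,p=load('w1')
hsv=cv2.cvtColor(im,cv2.COLOR_RGB2HSV)
g=((hsv[...,1]<50)&(hsv[...,2]>70)).astype(np.uint8)*255
M=np.zeros_like(g);M[120:245,225:345]=g[120:245,225:345]
cs,_=cv2.findContours(M,cv2.RETR_EXTERNAL,cv2.CHAIN_APPROX_NONE);c=max(cs,key=cv2.contourArea)
P=np.array([onz(p,*q,.12)[:2] for q in c[:,0]],np.float32); print('rim',cv2.fitEllipse(P),cv2.minEnclosingCircle(P))
b=cv2.resize(im[165:235,245:325],None,fx=9,fy=8,interpolation=cv2.INTER_CUBIC)
b=cv2.convertScaleAbs(b,alpha=1.7,beta=-60)
cv2.imwrite('pics/crop2.png',b[...,::-1])
print(onz(p,284,198,.176),onz(p,300,198,.17),onz(p,284,208,.17))
s=robot.observe();print(s['tool_pos'])
E
```

```text
rim ((0.5166717767715454, -0.02855144441127777), (0.07824042439460754, 0.08421125262975693), 26.550289154052734) ((0.5161975622177124, -0.028160667046904564), 0.042589761316776276)
[ 0.51539762 -0.02532268  0.176     ] [ 0.52604767 -0.02179576  0.17      ] [ 0.51942191 -0.03325756  0.17      ]
[ 0.51881519 -0.03495857  0.26969173]
```

View pics/crop2.png

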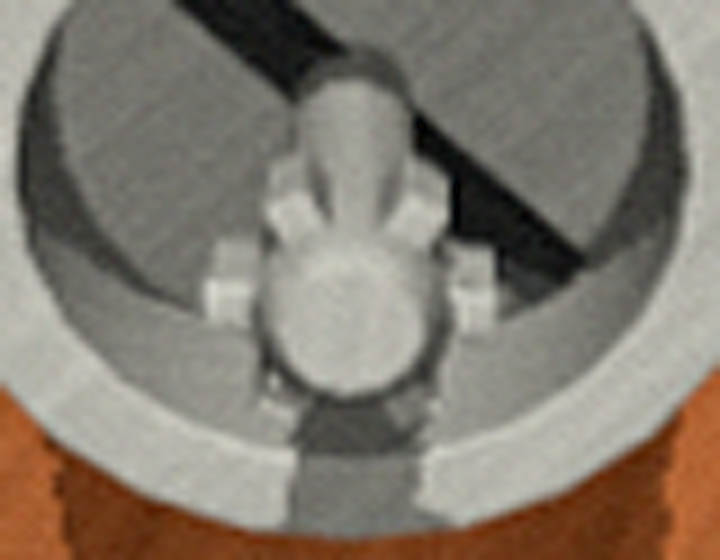

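```bash
python3 - <<'E'
from h import *
im,p=load('w1')
print('nose',onz(p,283.6,205.6,.176))
a=onz(p,245+230/9,165+298/8,.170);b=onz(p,245+472/9,165+303/8,.170);print(a,b,(a+b)/2,np.degrees(np.arctan2(*(b-a)[1::-1])),np.linalg.norm(b-a))
for x,y in [(290,215),(425,215),(275,410),(410,415)]:
  q=onz(p,245+x/9,165+y/8,.170);print(q)
# rim inner circle: left x~20 right x~685 of crop inner edge at y 160
pts=[(20,160),(687,160),(347,455),(100,325),(600,325),(130,355)]
P=np.array([onz(p,245+x/9,165+y/8,.12)[:2] for x,y in pts]);A=np.c_[2*P,np.ones(len(P))];s=np.linalg.lstsq(A,(P**2).sum(1),rcond=None)[0];print('inner',s[:2],np.sqrt(s[2]+s[0]**2+s[1]**2))
im,p=load('top0')
# shaft top in top view crop1 at (237,280)/8
print('shaft top view',onz(p,264+237/8,215+(280-236)/8,.176))
print('decoy',onz(p,345,261,.024))
E
```

```text
nose [ 0.51757379 -0.03022846  0.176     ]
[ 0.50919149 -0.03374211  0.17      ] [ 0.52608776 -0.02571483  0.17      ] [ 0.51763963 -0.02972847  0.17      ] 25.41201275900576 0.01870617766510311
[ 0.51000625 -0.02499314  0.17      ]
[ 0.51923629 -0.02033132  0.17      ]
[ 0.51685793 -0.04135021  0.17      ]
[ 0.5264875  -0.03700499  0.17      ]
inner [ 0.51793839 -0.0295518 ] 0.02999397585551818
shaft top view [ 0.51709035 -0.03301664  0.176     ]
decoy [ 0.4303966  -0.16712848  0.024     ]
```

Call:
{"name": "jog_arm", "arguments": {
  "deltas": [-0.1,-0.4,0,0,0,0,-0.2,-0.8,0,0,0,0,-0.2,-0.8,-0.2,0,0,0]
}}

```text
time: 1.73
tool_pos: [0.4982, -0.117, 0.2534]
tool_rot: [3.139, 0.007, 2.039]
contact_force: [1.8, -0.3, 0.4]
opening: 0.0917
```

Call:
{"name": "jog_arm", "arguments": {
  "deltas": [-0.1,-0.4,-0.2,0,0,0,-0.2,-0.8,-0.3,0,0,0,-0.2,-0.8,-0.5,0,0,0]
}}

```text
time: 1.98
tool_pos: [0.4774, -0.196, 0.2013]
tool_rot: [3.141, 0.004, 2.04]
contact_force: [0.9, 0.2, -0.5]
opening: 0.0919
```

Call:
{"name": "jog_arm", "arguments": {
  "deltas": [-0.1,-0.4,-0.2,0,0,0,-0.2,-0.8,-0.4,0,0,0,-0.2,-0.82,-0.5,0,0,0,-0.2,-0.82,-0.5,0,0,0,-0.2,-0.82,-0.5,0,0,0]
}}

```text
time: 2.4
tool_pos: [0.4577, -0.273, 0.1502]
tool_rot: [-3.141, -0.003, 2.042]
contact_force: [0.6, -0.2, -0.1]
opening: 0.0914
```

```bash
python3 - <<'E'
from h import *
im,p=snap('wrist','w2'); s=robot.observe(); print(s['time'],s['tool_pos'],s['tool_rot'],s['contact_force'])
hsv=cv2.cvtColor(im,cv2.COLOR_RGB2HSV)
print(proj(p,[.459,-.277,.046]))
E
```

```text
2.45 [ 0.45834168 -0.27277061  0.15109045] [ 3.14123390e+00 -8.22481626e-04  2.04293853e+00] [ 0.25198093 -0.42331907 -0.498889  ]
(np.float64(281.1962513516367), np.float64(218.12191269427765))
```

View pics/w2.png

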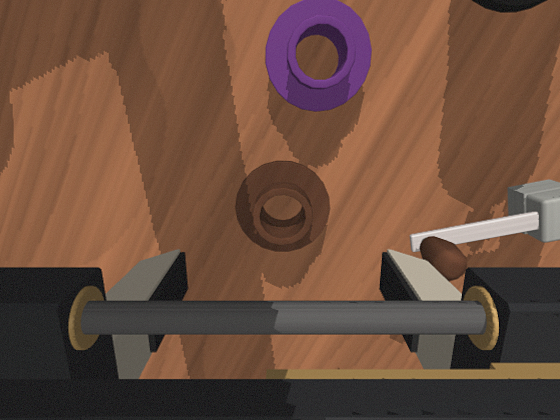

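```bash
python3 - <<'E'
from h import *
im,p=load('w2')
hsv=cv2.cvtColor(im,cv2.COLOR_RGB2HSV)
print('flange',onz(p,282.5,206,.022), np.linalg.norm(onz(p,236,207,.022)-onz(p,329,207,.022)))
print('collar top',onz(p,282.5,214,.046),onz(p,259,212,.046),onz(p,313,212,.046))
k=onz(p,443,258,.07);print('knob',k)
L=np.array([.459,-.277]);
for a in [27,10,-5]:
  u=np.array([np.cos(np.radians(a)),np.sin(np.radians(a))]);d=k[:2]-L;print(a,d@u,d@[-u[1],u[0]])
E
```

```text
flange [ 0.45888477 -0.27480874  0.022     ] 0.07243551395792987
collar top [ 0.45842428 -0.27381119  0.046     ] [ 0.44280606 -0.28010104  0.046     ] [ 0.477132   -0.26258189  0.046     ]
knob [ 0.56492194 -0.24564744  0.07      ]
27 0.10861090238880329 -0.020152220097241953
10 0.10975706144762802 0.012483090760682828
-5 0.10278631863925211 0.04046495759478778
```

Call:
{"name": "jog_arm", "arguments": {
  "deltas": [0.01,-0.015,-0.35,0,0,0,0.01,-0.015,-0.7,0,0,0,0.01,-0.015,-0.9,0,0,0,0.01,-0.015,-0.9,0,0,0]
}}

```text
time: 2.78
tool_pos: [0.458, -0.2725, 0.0581]
tool_rot: [-3.139, -0.006, 2.045]
contact_force: [-0.3, 0.2, 0.1]
opening: 0.0918
```

Call:
{"name": "jog_arm", "arguments": {
  "deltas": [0,0,-0.12,0,0,0,0,0,-0.23,0,0,0,0,0,-0.23,0,0,0,0,0,-0.23,0,0,0]
}}

```text
time: 3.12
tool_pos: [0.4597, -0.2752, 0.0386]
tool_rot: [3.141, 0.001, 2.043]
contact_force: [-0.9, 0.5, 1.2]
opening: 0.0919
```

Call:
{"name": "jog_arm", "arguments": {
  "deltas": [0,0,0,0,0,0,0,0,0,0,0,0,0,0,0,0,0,0,0,0,0,0,0,0,0,0,0,0,0,0],
  "claw": 0.2,
  "newtons": 20
}}

```text
time: 3.53
tool_pos: [0.4592, -0.2757, 0.038]
tool_rot: [3.141, 0.0, 2.042]
contact_force: [0.3, -0.2, 0.1]
opening: 0.0631
```

Call:
{"name": "jog_arm", "arguments": {
  "deltas": [0,0,0,0,0,0,0,0,0,0,0,0,0,0,0,0,0,0,0,0,0,0,0,0,0,0,0,0,0,0]
}}

```text
time: 3.95
tool_pos: [0.4591, -0.2756, 0.0378]
tool_rot: [3.142, -0.0, 2.042]
contact_force: [0.2, 0.2, 0.6]
opening: 0.0439
```

Call:
{"name": "jog_arm", "arguments": {
  "deltas": [0,0,0.1,0,0,0,0,0,0.4,0,0,0,0,0,0.75,0,0,0,0,0,1,0,0,0]
}}

```text
time: 4.28
tool_pos: [0.4595, -0.2758, 0.1406]
tool_rot: [3.141, 0.002, 2.042]
contact_force: [1.0, -0.8, -0.4]
opening: 0.0438
```

Call:
{"name": "jog_arm", "arguments": {
  "deltas": [0,0,0.35,0,0,0,0,0,0.7,0,0,0,0,0,1,0,0,0,0,0,1,0,0,0]
}}

```text
time: 4.62
tool_pos: [0.4612, -0.2771, 0.245]
tool_rot: [3.137, 0.011, 2.043]
contact_force: [1.3, -0.7, -0.6]
opening: 0.0437
```

Call:
{"name": "jog_arm", "arguments": {
  "deltas": [0.04,0.2,0.1,0,0,0,0.1,0.5,0.2,0,0,0,0.2,0.8,0.3,0,0,0]
}}

```text
time: 4.87
tool_pos: [0.4783, -0.195, 0.2682]
tool_rot: [-3.141, -0.001, 2.04]
contact_force: [1.3, 0.0, -0.8]
opening: 0.0433
```

Call:
{"name": "jog_arm", "arguments": {
  "deltas": [0.1,0.4,0,0,0,0,0.2,0.8,0,0,0,0,0.2,0.8,0,0,0,0]
}}

```text
time: 5.12
tool_pos: [0.4998, -0.1092, 0.2682]
tool_rot: [3.139, -0.002, 2.048]
contact_force: [0.4, 0.0, -0.9]
opening: 0.0434
```

Call:
{"name": "jog_arm", "arguments": {
  "deltas": [0.1,0.3,0,0,0,0,0.15,0.6,0,0,0,0,0.185,0.845,0,0,0,0,0.185,0.845,0,0,0,0,0.185,0.845,0,0,0,0]
}}

```text
time: 5.53
tool_pos: [0.5174, -0.0302, 0.2677]
tool_rot: [-3.141, -0.0, 2.045]
contact_force: [0.4, 0.1, -1.0]
opening: 0.0435
```

```bash
python3 - <<'E'
from h import *
s=robot.observe(); print(s['time'],s['tool_pos'],s['tool_rot'],s['contact_force'],s['opening'])
im,p=snap('wrist','w3');im2,p2=snap('top','t3');im3,p3=snap('scene','s3')
W=np.zeros((600,800,3),np.uint8);W[:300,:400]=cv2.resize(im,(400,300))
W[300:600,:400]=cv2.resize(im2[175:265,231:351],(400,300),interpolation=cv2.INTER_CUBIC)
W[:600,400:800]=cv2.resize(im3[60:270,190:330],(400,600),interpolation=cv2.INTER_CUBIC)
cv2.imwrite('pics/m3.png',W[...,::-1])
E
```

```text
5.5333 [ 0.51740203 -0.03021661  0.26774418] [-3.14122429e+00 -1.72502063e-05  2.04515534e+00] [ 0.41744401  0.14606058 -0.96247012] 0.04347920550094955
```

View pics/m3.png

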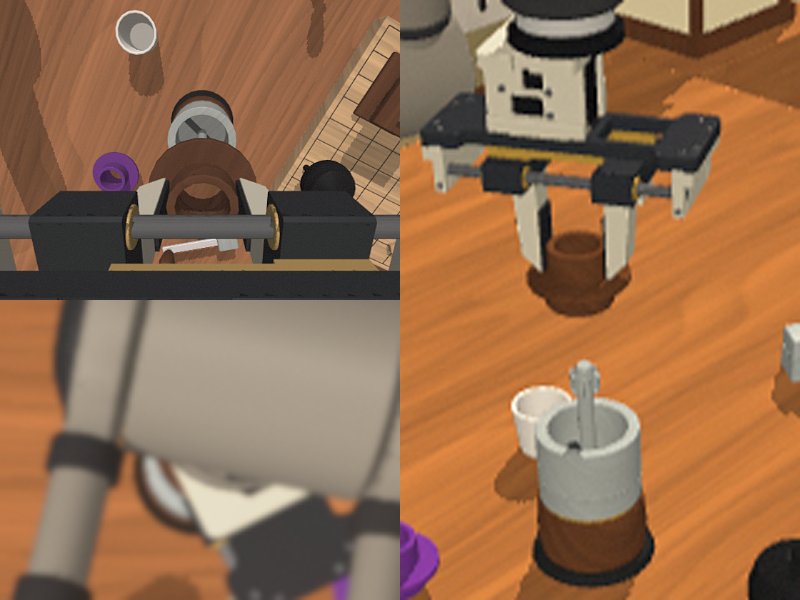

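Lid is held level and the shaft is below it. Checking the lid's offset in the hand from the flange edge in w3.

```bash
python3 - <<'E'
from h import *
im,p=load('w3')
hsv=cv2.cvtColor(im,cv2.COLOR_RGB2HSV)
col=im[150:260,284].astype(int)
print([(150+i,*col[i]) for i in range(30,70,2)])
# upper flange edge: scan columns
z=.2677-.0378+.021
P=[]
for u in range(225,345,6):
    c=hsv[150:260,u].astype(int)
    m=(c[:,2]<115)&(c[:,1]>100)
    r=None
    for i in range(len(m)-12):
        if m[i:i+12].all(): r=i;break
    if r is not None: P.append((u,150+r))
print(P)
P=np.array([onz(p,u,v,z+.003)[:2] for u,v in P])
from scipy.optimize import least_squares
f=least_squares(lambda c:np.hypot(*(P-c).T)-.037,[.5175,-.031],loss='soft_l1',f_scale=.0005);print(f.x,np.round(f.fun*1e3,1))
E
```

```text
[(180, np.int64(110), np.int64(106), np.int64(103)), (182, np.int64(89), np.int64(88), np.int64(84)), (184, np.int64(90), np.int64(89), np.int64(84)), (186, np.int64(147), np.int64(146), np.int64(139)), (188, np.int64(145), np.int64(145), np.int64(139)), (190, np.int64(144), np.int64(143), np.int64(136)), (192, np.int64(145), np.int64(145), np.int64(141)), (194, np.int64(81), np.int64(53), np.int64(43)), (196, np.int64(97), np.int64(65), np.int64(48)), (198, np.int64(87), np.int64(58), np.int64(46)), (200, np.int64(91), np.int64(59), np.int64(46)), (202, np.int64(91), np.int64(63), np.int64(47)), (204, np.int64(95), np.int64(66), np.int64(52)), (206, np.int64(90), np.int64(59), np.int64(43)), (208, np.int64(92), np.int64(64), np.int64(49)), (210, np.int64(93), np.int64(61), np.int64(46)), (212, np.int64(92), np.int64(64), np.int64(48)), (214, np.int64(88), np.int64(59), np.int64(45)), (216, np.int64(91), np.int64(63), np.int64(49)), (218, np.int64(87), np.int64(57), np.int64(42))]
[(225, 219), (231, 212), (237, 208), (243, 205), (249, 201), (255, 198), (261, 197), (267, 195), (273, 194), (279, 193), (285, 194), (291, 194), (297, 194), (303, 196), (309, 198), (315, 200), (321, 203), (327, 207), (333, 210), (339, 216)]
[ 0.5180302 -0.02971  ] [-0.4  0.1 -0.1 -0.4  0.   0.3 -0.1  0.1  0.2  0.4 -0.1  0.1  0.4  0.
 -0.1 -0.  -0.1 -0.4  0.1 -0.2]
```

Call:
{"name": "jog_arm", "arguments": {
  "deltas": [0,0,-0.2,0,0,0,0,0,-0.4,0,0,0,0,0,-0.6,0,0,0,0,0,-0.8,0,0,0,0,0,-0.8,0,0,0]
}}

```text
time: 6.1
tool_pos: [0.5153, -0.0319, 0.1842]
tool_rot: [-3.136, -0.004, 2.041]
contact_force: [-0.6, 0.7, -0.4]
opening: 0.0438
```

Call:
{"name": "jog_arm", "arguments": {
  "deltas": [0,0,-0.1,0,0,0,0,0,-0.2,0,0,0,0,0,-0.3,0,0,0,0,0,-0.38,0,0,0,0,0,-0.38,0,0,0]
}}

```text
time: 6.52
tool_pos: [0.5168, -0.031, 0.1482]
tool_rot: [-3.14, -0.002, 2.042]
contact_force: [-0.9, -0.1, -0.7]
opening: 0.0437
```

Call:
{"name": "jog_arm", "arguments": {
  "deltas": [0,0,-0.03,0,0,0,0,0,-0.06,0,0,0,0,0,-0.08,0,0,0,0,0,-0.09,0,0,0,0,0,-0.09,0,0,0]
}}

```text
time: 6.93
tool_pos: [0.5176, -0.031, 0.1407]
tool_rot: [3.142, -0.0, 2.043]
contact_force: [-0.1, 0.4, -0.2]
opening: 0.0438
```

Touch is close; nudge until contact shows, then open.

Call:
{"name": "jog_arm", "arguments": {
  "deltas": [0,0,-0.01,0,0,0,0,0,-0.015,0,0,0,0,0,-0.02,0,0,0,0,0,-0.02,0,0,0]
}}

```text
time: 7.27
tool_pos: [0.5178, -0.0311, 0.1398]
tool_rot: [3.141, 0.001, 2.043]
contact_force: [-1.8, 1.0, 5.7]
opening: 0.0435
```

Call:
{"name": "jog_arm", "arguments": {
  "deltas": [0,0,0,0,0,0,0,0,0,0,0,0,0,0,0,0,0,0,0,0,0,0,0,0,0,0,0,0,0,0],
  "claw": 1
}}

```text
time: 7.68
tool_pos: [0.5176, -0.0311, 0.1386]
tool_rot: [-3.142, -0.0, 2.042]
contact_force: [0.5, -0.1, 0.4]
opening: 0.0723
```

Call:
{"name": "jog_arm", "arguments": {
  "deltas": [0,0,0,0,0,0,0,0,0,0,0,0,0,0,0,0,0,0,0,0,0.1,0,0,0,0,0,0.2,0,0,0]
}}

```text
time: 8.1
tool_pos: [0.5174, -0.0311, 0.1592]
tool_rot: [-3.141, -0.001, 2.042]
contact_force: [0.6, 0.7, -0.1]
opening: 0.0919
```

Call:
{"name": "jog_arm", "arguments": {
  "deltas": [0,0,0.25,0,0,0,0,0,0.5,0,0,0,0,0,0.8,0,0,0,0,0,1.0,0,0,0,0,0,1.0,0,0,0]
}}

```text
time: 8.52
tool_pos: [0.5197, -0.0314, 0.2647]
tool_rot: [3.134, 0.006, 2.043]
contact_force: [0.6, 0.5, 0.7]
opening: 0.0915
```

```bash
python3 - <<'E'
from h import *
s=robot.observe(); print(s['time'],s['tool_pos'],s['tool_rot'],s['contact_force'],s['opening'])
im,p=snap('wrist','w4');im3,p3=snap('scene','s4')
W=np.zeros((560,790,3),np.uint8);W[:560,:490]=cv2.resize(im[120:260,223:345],(490,560),interpolation=cv2.INTER_CUBIC)
W[:560,492:790]=cv2.resize(im3[160:270,230:290],(298,560),interpolation=cv2.INTER_CUBIC)
cv2.imwrite('pics/m4.png',W[...,::-1])
E
```

```text
8.5167 [ 0.51971547 -0.03144837  0.2647145 ] [3.13356265 0.00636464 2.04258579] [0.57314397 0.50094654 0.68673602] 0.09153424609688536
```

View pics/m4.png

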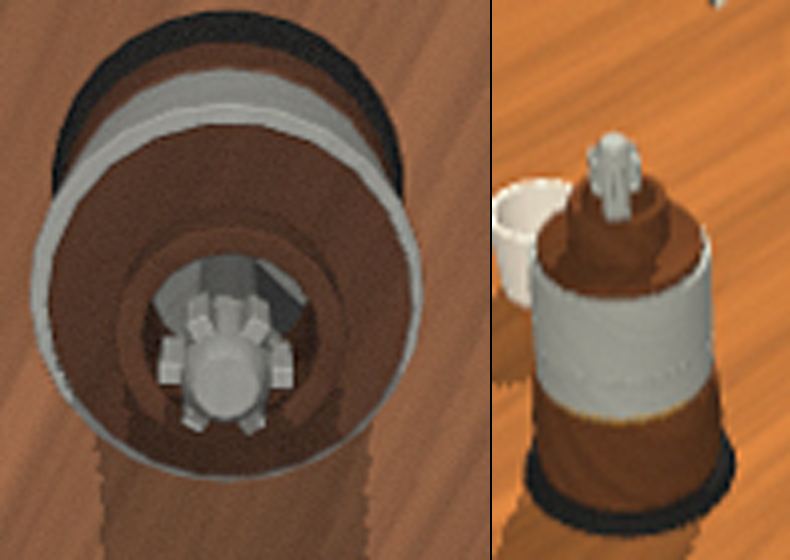

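Call:
{"name": "jog_arm", "arguments": {
  "deltas": [-0.03,0.27,0,0,0,0.03,-0.06,0.54,0,0,0,0.06,-0.09,0.8,0,0,0,0.08]
}}

```text
time: 8.87
tool_pos: [0.5078, 0.0496, 0.2577]
tool_rot: [-3.14, -0.002, 2.169]
contact_force: [-0.4, 0.4, 0.3]
opening: 0.092
```

Call:
{"name": "jog_arm", "arguments": {
  "deltas": [-0.03,0.27,0,0,0,0.03,-0.06,0.54,0,0,0,0.06,-0.09,0.8,0,0,0,0.08]
}}

```text
time: 9.12
tool_pos: [0.4987, 0.1301, 0.2577]
tool_rot: [-3.14, -0.001, 2.296]
contact_force: [0.9, 0.2, -0.3]
opening: 0.0918
```

Call:
{"name": "jog_arm", "arguments": {
  "deltas": [-0.03,0.27,-0.1,0,0,0.03,-0.06,0.54,-0.3,0,0,0.06,-0.09,0.8,-0.4,0,0,0.08]
}}

```text
time: 9.37
tool_pos: [0.489, 0.2099, 0.2162]
tool_rot: [-3.139, -0.002, 2.422]
contact_force: [0.1, 0.2, 1.3]
opening: 0.092
```

Call:
{"name": "jog_arm", "arguments": {
  "deltas": [-0.03,0.27,-0.2,0,0,0.03,-0.06,0.54,-0.4,0,0,0.06,-0.09,0.8,-0.5,0,0,0.08,-0.09,0.8,-0.5,0,0,0.08,-0.09,0.8,-0.5,0,0,0.08]
}}

```text
time: 9.78
tool_pos: [0.4803, 0.2895, 0.167]
tool_rot: [-3.138, -0.002, 2.547]
contact_force: [0.1, 0.4, -0.0]
opening: 0.0916
```

```bash
python3 - <<'E'
from h import *
im,p=snap('wrist','w5'); s=robot.observe(); print(s['time'],s['tool_pos'],s['tool_rot'],s['contact_force'])
im4,p4=load('w4')
f=lambda x,y,z:onz(p4,223+x/4.016,120+y/4,z)
a=f(171,370,.170);b=f(284,372,.170);print('teeth',a,b,(a+b)/2,np.degrees(np.arctan2(*(b-a)[1::-1])),'nose',f(222,390,.176))
a=f(195,425,.17);b=f(260,300,.17);print(np.degrees(np.arctan2(*(b-a)[1::-1])),(a+b)/2)
a=f(253,425,.17);b=f(200,300,.17);print(np.degrees(np.arctan2(*(b-a)[1::-1])),(a+b)/2)
E
```

```text
9.8333 [0.48107248 0.28871004 0.16794349] [-3.13972808e+00 -7.78196335e-04  2.54577372e+00] [ 0.61837626 -0.49301962  0.22361679]
teeth [ 0.5093471  -0.03429027  0.17      ] [ 0.52674325 -0.02585894  0.17      ] [ 0.51804518 -0.03007461  0.17      ] 25.857930220464553 nose [ 0.51786312 -0.03175218  0.176     ]
90.65203945057979 [ 0.51734876 -0.02887477  0.17      ]
138.83662664598413 [ 0.51731686 -0.02889544  0.17      ]
```

View pics/w5.png

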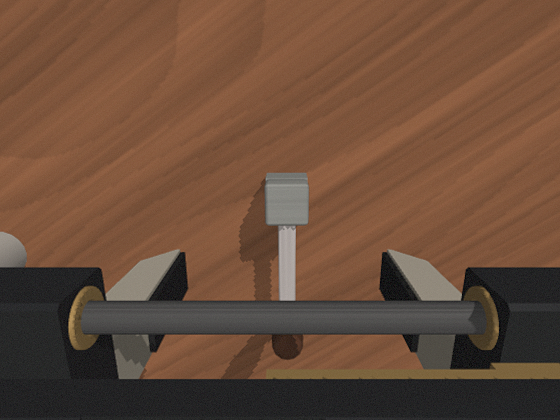

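Boss top spans about u 266–308, v 180–226; the arm runs straight down the image at u≈287. Measuring.

```bash
python3 - <<'E'
from h import *
im,p=load('w5')
hsv=cv2.cvtColor(im,cv2.COLOR_RGB2HSV)
g=(hsv[...,1]<50)&(hsv[...,2]>90)
for v in range(184,296,12):
    u=np.where(g[v,255:320])[0]+255; z=.044 if v<225 else .039
    if len(u): a,b=onz(p,u[0],v,z),onz(p,u[-1]+1,v,z); print(v,u[0],u[-1],(a+b)[:2]/2,np.linalg.norm(a-b))
print([(v,*im[v,275]) for v in range(170,232,2)])
a=onz(p,287,180,.044);b=onz(p,287,226,.044);print(a,b,(a+b)/2,np.linalg.norm(a-b))
a=onz(p,287,226,.044);b=onz(p,287.5,296,.039);print('yaw',np.degrees(np.arctan2(*(b-a)[1::-1])))
E
```

```text
184 266 307 [0.46886544 0.30116279] 0.03150180363390923
196 265 308 [0.4765976 0.2959808] 0.03332390613628991
208 266 308 [0.48469594 0.29101425] 0.032887169460311005
220 266 307 [0.4925241  0.28530809] 0.032442296635280844
232 278 295 [0.50230042 0.2788016 ] 0.014304472919078774
244 278 295 [0.51082583 0.27308841] 0.014449718658343937
256 279 294 [0.51952622 0.26725811] 0.012975950605619494
268 279 294 [0.52840689 0.26130684] 0.013110438173822936
280 279 294 [0.53747358 0.25523092] 0.013247742876478598
292 279 294 [0.54673219 0.24902639] 0.013387954172839694
[(170, np.uint8(126), np.uint8(84), np.uint8(59)), (172, np.uint8(122), np.uint8(89), np.uint8(69)), (174, np.uint8(115), np.uint8(116), np.uint8(111)), (176, np.uint8(116), np.uint8(116), np.uint8(113)), (178, np.uint8(129), np.uint8(128), np.uint8(124)), (180, np.uint8(110), np.uint8(111), np.uint8(106)), (182, np.uint8(119), np.uint8(118), np.uint8(113)), (184, np.uint8(141), np.uint8(141), np.uint8(134)), (186, np.uint8(141), np.uint8(142), np.uint8(137)), (188, np.uint8(137), np.uint8(135), np.uint8(130)), (190, np.uint8(13
[... 514 characters left out ...]
nt8(135), np.uint8(135), np.uint8(130)), (212, np.uint8(140), np.uint8(139), np.uint8(133)), (214, np.uint8(136), np.uint8(135), np.uint8(131)), (216, np.uint8(136), np.uint8(137), np.uint8(133)), (218, np.uint8(136), np.uint8(137), np.uint8(130)), (220, np.uint8(135), np.uint8(134), np.uint8(129)), (222, np.uint8(137), np.uint8(137), np.uint8(132)), (224, np.uint8(105), np.uint8(104), np.uint8(102)), (226, np.uint8(89), np.uint8(58), np.uint8(37)), (228, np.uint8(88), np.uint8(56), np.uint8(41)), (230, np.uint8(82), np.uint8(55), np.uint8(39))]
[0.46632261 0.3028701  0.044     ] [0.49660686 0.28257555 0.044     ] [0.48146473 0.29272282 0.044     ] 0.036455519691282606
yaw -33.42074689365056
```

Call:
{"name": "jog_arm", "arguments": {
  "deltas": [0.005,0.03,-0.3,0,0,0,0.005,0.03,-0.65,0,0,0,0.005,0.03,-1.0,0,0,0,0.005,0.03,-1.0,0,0,0]
}}

```text
time: 10.17
tool_pos: [0.4789, 0.2889, 0.0634]
tool_rot: [-3.132, -0.006, 2.543]
contact_force: [-1.1, -1.4, 0.6]
opening: 0.0917
```

Call:
{"name": "jog_arm", "arguments": {
  "deltas": [0,0,-0.2,0,0,0,0,0,-0.4,0,0,0,0,0,-0.48,0,0,0,0,0,-0.48,0,0,0]
}}

```text
time: 10.5
tool_pos: [0.482, 0.291, 0.0207]
tool_rot: [-3.14, -0.001, 2.544]
contact_force: [0.0, 0.4, -0.6]
opening: 0.0917
```

Call:
{"name": "jog_arm", "arguments": {
  "deltas": [0,0,0,0,0,0,0,0,0,0,0,0,0,0,0,0,0,0,0,0,0,0,0,0,0,0,0,0,0,0],
  "claw": 0.1,
  "newtons": 45
}}

```text
time: 10.92
tool_pos: [0.4825, 0.2921, 0.0215]
tool_rot: [3.14, 0.001, 2.545]
contact_force: [1.0, 0.3, -0.7]
opening: 0.063
```

Call:
{"name": "jog_arm", "arguments": {
  "deltas": [0,0,0,0,0,0,0,0,0,0,0,0,0,0,0,0,0,0,0,0,0,0,0,0,0,0,0,0,0,0]
}}

```text
time: 11.33
tool_pos: [0.482, 0.2919, 0.0207]
tool_rot: [-3.141, -0.0, 2.545]
contact_force: [-0.6, 0.0, -0.1]
opening: 0.0336
```

Call:
{"name": "jog_arm", "arguments": {
  "deltas": [0,0,0,0,0,0,0,0,0,0,0,0,0,0,0,0,0,0]
}}

```text
time: 11.58
tool_pos: [0.482, 0.2919, 0.0207]
tool_rot: [-3.141, -0.0, 2.545]
contact_force: [-1.2, -0.2, 0.9]
opening: 0.0337
```

Call:
{"name": "jog_arm", "arguments": {
  "deltas": [0,0,0.1,0,0,0,0,0,0.4,0,0,0,0,0,0.75,0,0,0,0,0,1,0,0,0]
}}

```text
time: 11.92
tool_pos: [0.4825, 0.2921, 0.1234]
tool_rot: [3.14, 0.001, 2.545]
contact_force: [1.1, -0.0, -2.7]
opening: 0.0338
```

Call:
{"name": "jog_arm", "arguments": {
  "deltas": [0,0,0.35,0,0,0,0,0,0.7,0,0,0,0,0,1,0,0,0,0,0,1,0,0,0]
}}

```text
time: 12.25
tool_pos: [0.4846, 0.2931, 0.2281]
tool_rot: [3.131, 0.007, 2.545]
contact_force: [0.5, 0.8, -1.0]
opening: 0.0337
```

Call:
{"name": "jog_arm", "arguments": {
  "deltas": [0.03,-0.2,0.1,0,0,0,0.06,-0.5,0.2,0,0,0,0.09,-0.8,0.3,0,0,0]
}}

```text
time: 12.5
tool_pos: [0.4904, 0.2114, 0.2506]
tool_rot: [-3.141, -0.001, 2.547]
contact_force: [0.2, -0.9, -1.6]
opening: 0.0339
```

Call:
{"name": "jog_arm", "arguments": {
  "deltas": [0.03,-0.27,0,0,0,0,0.06,-0.54,0,0,0,0,0.09,-0.8,0,0,0,0]
}}

```text
time: 12.75
tool_pos: [0.4996, 0.1305, 0.2506]
tool_rot: [-3.141, -0.0, 2.545]
contact_force: [1.1, -0.6, -2.3]
opening: 0.0337
```

Call:
{"name": "jog_arm", "arguments": {
  "deltas": [0.03,-0.27,0,0,0,0,0.06,-0.54,0,0,0,0,0.09,-0.8,0,0,0,0]
}}

```text
time: 13.0
tool_pos: [0.5086, 0.0505, 0.2504]
tool_rot: [-3.141, -0.001, 2.545]
contact_force: [0.6, -0.0, -2.4]
opening: 0.0339
```

Call:
{"name": "jog_arm", "arguments": {
  "deltas": [0.03,-0.25,0,0,0,0,0.06,-0.5,0,0,0,0,0.09,-0.82,0,0,0,0,0.09,-0.82,0,0,0,0,0.09,-0.82,0,0,0,0]
}}

```text
time: 13.42
tool_pos: [0.5177, -0.0314, 0.2503]
tool_rot: [-3.141, -0.001, 2.542]
contact_force: [-0.2, 0.3, -2.7]
opening: 0.0339
```

```bash
python3 - <<'E'
from h import *
im,p=snap('wrist','w6'); s=robot.observe(); print(s['time'],s['tool_pos'],s['tool_rot'],s['contact_force'],s['opening'])
z=s['tool_pos'][2]-.0207
hsv=cv2.cvtColor(im,cv2.COLOR_RGB2HSV)
im3,p3=snap('scene','s6')
W=np.zeros((560,790,3),np.uint8);W[:420,:400]=cv2.resize(im[90:300,180:380],(400,420),interpolation=cv2.INTER_CUBIC)
W[:560,402:790]=cv2.resize(im3[60:270,190:335],(388,560),interpolation=cv2.INTER_CUBIC)
cv2.imwrite('pics/m6.png',W[...,::-1])
E
```

```text
13.4667 [ 0.51769023 -0.03027799  0.25031089] [ 3.14158337e+00 -1.34326504e-03  2.54354037e+00] [-0.32487074  0.41193295 -2.67786062] 0.03356322852677581
```

View pics/m6.png

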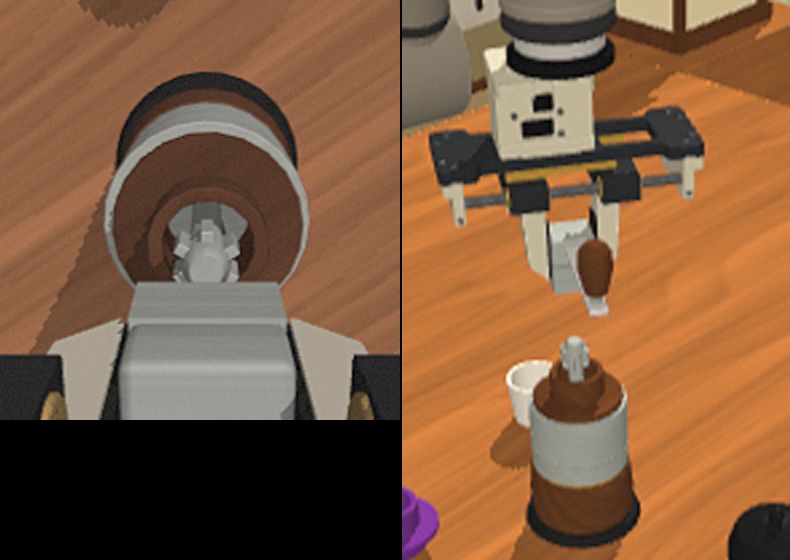

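```bash
python3 - <<'E'
from h import *
im,p=load('w6'); z=.2503-.0207
d=np.array([np.cos(np.radians(-34.2)),np.sin(np.radians(-34.2))])
print([(v,int(im[v,283].sum())) for v in range(222,258,1)])
L=onz(p,180+132/2,231,z);R=onz(p,180+281/2,231,z);print('width',np.linalg.norm(L-R),np.degrees(np.arctan2(*(R-L)[1::-1])))
print((L+R)[:2]/2+.017*d)
s=robot.observe();print(s['tool_pos'],s['tool_rot'])
E
```

```text
[(222, 459), (223, 465), (224, 457), (225, 466), (226, 457), (227, 460), (228, 456), (229, 472), (230, 455), (231, 408), (232, 395), (233, 395), (234, 401), (235, 388), (236, 410), (237, 397), (238, 395), (239, 384), (240, 399), (241, 402), (242, 405), (243, 389), (244, 393), (245, 388), (246, 396), (247, 388), (248, 403), (249, 459), (250, 465), (251, 454), (252, 371), (253, 359), (254, 377), (255, 383), (256, 372), (257, 379)]
width 0.03598421472528084 55.70113041238572
[ 0.51868422 -0.03098749]
[ 0.5177208  -0.02962194  0.25043055] [ 3.14146057e+00 -1.10341791e-03  2.54485819e+00]
```

Call:
{"name": "jog_arm", "arguments": {
  "deltas": [-0.005,0.005,-0.12,0,0,0,-0.005,0.005,-0.3,0,0,0,-0.005,0.005,-0.42,0,0,0,-0.005,0.005,-0.42,0,0,0,-0.005,0.005,-0.42,0,0,0]
}}

```text
time: 13.93
tool_pos: [0.5173, -0.0285, 0.2085]
tool_rot: [-3.141, -0.001, 2.547]
contact_force: [0.1, 0.6, -2.4]
opening: 0.0338
```

Call:
{"name": "jog_arm", "arguments": {
  "deltas": [0,0,-0.04,0,0,0,0,0,-0.08,0,0,0,0,0,-0.12,0,0,0,0,0,-0.16,0,0,0,0,0,-0.18,0,0,0]
}}

```text
time: 14.35
tool_pos: [0.5173, -0.0298, 0.1903]
tool_rot: [-3.141, -0.0, 2.545]
contact_force: [-0.5, -1.2, 1.8]
opening: 0.034
```

Call:
{"name": "jog_arm", "arguments": {
  "deltas": [0,0,-0.02,0,0,0,0,0,-0.04,0,0,0,0,0,-0.04,0,0,0]
}}

```text
time: 14.6
tool_pos: [0.5174, -0.0302, 0.1863]
tool_rot: [-3.14, -0.0, 2.545]
contact_force: [-1.3, -3.6, -3.4]
opening: 0.0338
```

Call:
{"name": "jog_arm", "arguments": {
  "deltas": [0,0,-0.02,0,0,0,0,0,-0.04,0,0,0,0,0,-0.06,0,0,0,0,0,-0.08,0,0,0,0,0,-0.1,0,0,0]
}}

```text
time: 15.02
tool_pos: [0.5174, -0.0304, 0.177]
tool_rot: [-3.14, 0.001, 2.545]
contact_force: [-3.4, -5.3, 1.7]
opening: 0.0338
```

Call:
{"name": "jog_arm", "arguments": {
  "deltas": [0,0,-0.01,0,0,0,0,0,-0.02,0,0,0,0,0,-0.02,0,0,0,0,0,-0.02,0,0,0]
}}

```text
time: 15.35
tool_pos: [0.5174, -0.0304, 0.1748]
tool_rot: [-3.14, 0.0, 2.545]
contact_force: [-2.8, -5.1, -0.4]
opening: 0.0341
```

Call:
{"name": "jog_arm", "arguments": {
  "deltas": [-0.003,-0.006,-0.01,0,0,0,-0.003,-0.006,-0.02,0,0,0,-0.003,-0.006,-0.03,0,0,0,-0.003,-0.006,-0.03,0,0,0]
}}

```text
time: 15.68
tool_pos: [0.5174, -0.0305, 0.1744]
tool_rot: [3.141, 0.002, 2.545]
contact_force: [-9.0, -3.0, 18.2]
opening: 0.0336
```

Call:
{"name": "jog_arm", "arguments": {
  "deltas": [-0.004,0,-0.005,0,0,0,-0.004,0,-0.005,0,0,0,-0.004,0,-0.005,0,0,0,-0.004,0,-0.005,0,0,0,-0.004,0,-0.005,0,0,0]
}}

```text
time: 16.1
tool_pos: [0.5174, -0.0305, 0.1744]
tool_rot: [3.141, 0.004, 2.545]
contact_force: [-8.9, -2.2, 19.5]
opening: 0.0335
```

Call:
{"name": "jog_arm", "arguments": {
  "deltas": [0,0,0,0,0,0,0,0,0,0,0,0,0,0,0,0,0,0,0,0,0,0,0,0,0,0,0,0,0,0]
}}

```text
time: 16.52
tool_pos: [0.5175, -0.0305, 0.1744]
tool_rot: [3.141, 0.004, 2.545]
contact_force: [-8.7, -1.9, 19.7]
opening: 0.0338
```

```bash
python3 - <<'E'
from h import *
im,p=snap('wrist','w7');im3,p3=snap('scene','s7'); s=robot.observe(); print(s['time'],s['tool_pos'],s['tool_rot'],s['contact_force'],s['opening'])
W=np.zeros((560,790,3),np.uint8);W[:420,:400]=cv2.resize(im[90:300,180:380],(400,420),interpolation=cv2.INTER_CUBIC)
W[:560,402:790]=cv2.resize(im3[100:270,200:318],(388,560),interpolation=cv2.INTER_CUBIC)
cv2.imwrite('pics/m7.png',W[...,::-1])
E
```

```text
16.6167 [ 0.51744214 -0.03052795  0.17434232] [3.14055186 0.00351779 2.54513056] [-8.46232938 -2.28926316 20.15875659] 0.03389267145626661
```

View pics/m7.png

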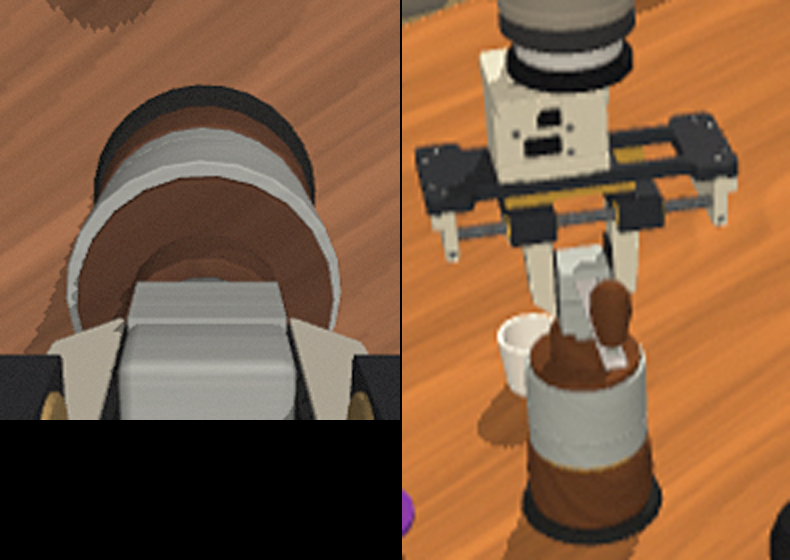

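The boss is home just above the collar, hasn't slipped in the fingers, and the lid is level. The downward press is about 20 N and steady. Handing in.

```bash
python3 -c "
from cell import robot
print(robot.hand_in()); s=robot.observe(); print(s['time'],s['tool_pos'],s['contact_force'],s['opening'])"
```

```text
the job is handed in; nothing more can be done
None
the job is handed in; nothing more can be done
```

The lid is set in the mill's neck and let go, and the crank is home on the shaft with the arm still pressing it down. I handed the job in at about 16.6 s of the 64 s; the hand-in gives no verdict.

- **Lid:** I took the walnut lid by its collar and lowered it over the shaft until about 6 N of contact showed. I then opened the fingers and moved clear. The camera pictures afterwards showed the flange level on the rim and centred.
- **Crank:** I took the far-left crank by its boss and kept its arm at about -34°, which lines up with a shaft tooth. It meshed without having to search for the teeth.
- **Last check:** The tool stood at z 0.1743 m, against 0.1747 m worked out for home. It was pressing with about 20 N, with a grip command of 45 N, and the boss had not slipped in the fingers.

- **Disagreements:** The top and wrist cameras differed by about 2 mm in y, so I used values in between. A sideways force of about 9 N stayed on the wrist at the end; a 0.4 mm shift did not relieve it.
- **Left alone:** I steered clear of the cup, burner and piece stand, and no unexpected contact force showed, but I did not re-measure their positions at the end.

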